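Put the sockets back in their tray in order of size

TASK

Put the four loose steel sockets back in the blue socket tray in order of size, each standing upright in its own compartment: the smallest in the narrowest compartment, and so on up to the largest in the widest. Set them down, do not drop or throw them, and leave the ratchet, the multimeter and the bin of fittings where they are.

Things in the scene. Friction and masses are not known exactly. Their poses are not given: they have to be found in the camera images.
- socket_a: Smallest of the four bright steel hexagon sockets (the kind that fit a ratchet): a loose, round, upright cylinder of 26 mm diameter, 38 mm tall, about 80 g, its hexagonal opening facing up. It stands on the bench. Origin at the centre of its underside, z up along its axis.
- socket_b: Second smallest of the four bright steel hexagon sockets (the kind that fit a ratchet): a loose, round, upright cylinder of 34 mm diameter, 44 mm tall, about 150 g, its hexagonal opening facing up. It stands on the bench. Origin at the centre of its underside, z up along its axis.
- socket_c: Second largest of the four bright steel hexagon sockets (the kind that fit a ratchet): a loose, round, upright cylinder of 42 mm diameter, 50 mm tall, about 240 g, its hexagonal opening facing up. It stands on the bench. Origin at the centre of its underside, z up along its axis.
- socket_d: Largest of the four bright steel hexagon sockets (the kind that fit a ratchet): a loose, round, upright cylinder of 50 mm diameter, 56 mm tall, about 360 g, its hexagonal opening facing up. It stands on the bench. Origin at the centre of its underside, z up along its axis.
- socket_tray: Blue socket tray, fixed, at any yaw: 74 (x) by 260 (y) mm, 14 high, open above. One row of four compartments along its y, narrowest at -y, widest at +y: 48, 56, 64, 72 mm wide, centres y = -102, -46, 18, 90 mm, each 66 mm across (x = -33 to 33). Walls 4 mm thick, 14 high; floor 3 mm above the bench. Origin: centre of its underside, z up.
- ratchet: Ratchet handle, a bystander: about 250 mm long with a black grip and a round steel head 38 mm tall, loose on the far part of the bench. Origin under its middle, x along the handle towards the head.
- multimeter: Yellow and black multimeter, a bystander: 140 x 70 mm, 42 mm high, loose, lying face up on the far right part of the bench. Origin at the centre of its underside, x along its length.
- parts_bin: Open grey bin of brass hose fittings, a bystander: 110 x 160 mm, 60 mm high, loose, on the far left part of the bench. Origin at the centre of its underside, x along the 110 mm side.
Not all that is in view belongs to the job. What is shaped like the socket_d but orange is not meant. Leave any yellow look-alike of the socket_a alone.

How it is judged:
By the outcome, as a careful person would: the job done as asked, in the order asked, and still so for the second after the job is handed in, with the robot touching nothing.
It also fails if it takes over 86 s, if anything falls off the work surface, if the arm or the gripper's body presses on something with over 40 N, if the wrist force passes 120 N, or if a joint passes its speed limit or range.

ROBOT

A 6-joint arm with a two-finger parallel gripper is mounted at the origin on the work surface. World frame = base frame: x ahead of the robot, y to its left, z up, the work surface at z = 0. Lengths are in mm, angles in rad, forces in N, time in s.
With the tool pointing down it reaches from about 325 to 1000 mm from the base axis. Payload 5.1 kg.
Tool frame: the origin (TCP) lies on the mounting face of the last link; the fingertips stand 173 mm ahead of it and the grasp point (between the pads) lies ctrl.pinch_z ahead of it (ctrl.pinch_z is the distance from the TCP to the grasp point, in mm); z points along the fingers, y is the line along which they close (so a half turn about z gives the same grasp; the last joint's range is limited). The gripper opens to 85 mm and grips with 20 to 120 N. Pads are 22 mm wide; open, the fingers measure 114 mm over their backs; the gripper's body (76 mm by 85 mm) begins 54 mm behind the grasp point. The pads swing forward as they close: fully open they stand 13 mm farther back than shut.
Start: joints at [-1.402, 0.124, 1.65, -0, 1.367, -0.083], TCP at [161.914, -629.5, 404.722] pointing down, gripper open.
Joint ranges: [-2.61, 2.61], [-1.02, 2.33], [0.03, 2.71], [-1.35, 4.49], [0.32, 2.68], [-2.91, 2.91]. Speed limits (rad/s): [2.57, 2.57, 3.14, 3.14, 3.14, 3.14].

INTERFACE

Orientations are given as a 3x3 rotation matrix whose columns are the frame's x, y, z axes.
In Python, from workcell import ctrl, solver, viewer gives the robot as it stands. Calls block until the motion is done:
- ctrl.goto(position, orientation): joint-space move of the TCP to a pose.
- ctrl.move_linear(position, ori=None, v=150): straight line of the TCP; ori=None keeps the orientation; v is the mean speed in mm/s.
- ctrl.movej(angles): joint-space move.
- ctrl.grip(opening, strength=None): opening from 0.0 (shut) to 1.0 (fully open); strength is the grip in N (None keeps the last); returns when the fingers have stopped.
- ctrl.pause(seconds).
- solver.inverse_kinematics(position, orientation): joint angles nearest the present ones, or None.
- viewer.grab_frame(name): name is "scene" or "top" or "wrist"; returns a dict with "image" (384x512x3 uint8, red, green, blue), "fx", "fy", "cx", "cy" (pixels), "eye" and "attitude" of the camera in the world. Camera axes: x right, y up, looking along -z (the intrinsics and any distortion apply to the point x, -y, -z); pixel columns grow to the right and rows downward; lengths in mm; the calibration is good to about 2 mm. The wrist camera is an equidistant fisheye: a pixel r from the principal point sees the ray r / f radians off the axis. A picture is of the moment at which its call begins. There is no depth.
A pose or a line that the arm cannot do raises ctrl.IKError and nothing moves.
- ctrl.finish_job(): hands the job in; it is judged then, once.
Readings, each from a call of its own:
- ctrl.read_clock(): time.
- ctrl.read_joint_positions(): joint angles.
- ctrl.read_qvel(): joint speeds.
- ctrl.read_effort(): joint torques, N m.
- ctrl.read_ee_pos(): TCP position.
- ctrl.read_ee_rot(): TCP orientation.
- ctrl.read_wrist_force(): force on the tool from outside, world axes, zero at the start.
- ctrl.read_moment(): the same for the moment, N m.
- ctrl.read_gripper_width(): opening from 0.0 (shut) to 1.0 (fully open).
- ctrl.read_grasp_force(): force on a finger pad.
Only numpy, scipy, OpenCV 4.12 (cv2) and the standard library are available. Lean on these libraries where they do the work, as an engineer would, in place of code of your own. Each camera call takes 0.05 s, during which the arm holds its last target. There are 200 camera calls.

## Working session

There is one attempt and no reset: what is moved stays moved. The work goes in short steps, each a Python script; the robot and the scene stay as the last script left them, time stands still between calls to the robot, and variables do not carry over. Pictures are saved under pics/ and viewed, at most 14 in all, crops included, and the job is handed in when it is done.

```bash
mkdir -p pics; ls
python3 - <<'E'
from workcell import ctrl, solver, viewer
import cv2,numpy as np
for n in ("top","scene"):
    f=viewer.grab_frame(n); cv2.imwrite(f"pics/{n}0.png",f["image"][:,:,::-1]); cv2.imwrite(f"pics/{n}0.png",f["image"][:,:,::-1])
    print(n,f["fx"],f["fy"],f["cx"],f["cy"],f["eye"],np.round(f["attitude"],3).tolist(),[k for k in f])
print(ctrl.pinch_z,ctrl.read_clock(),np.round(ctrl.read_ee_rot(),3).tolist())
E
```

```text
pics
top 407.8478635167343 407.8478635167343 248.4178713958309 185.89540594068075 [497.45402337 -28.60845232 875.6292564 ] [[0.01, 0.996, -0.083], [-0.999, 0.008, -0.032], [-0.031, 0.083, 0.996]] ['image', 'fx', 'fy', 'cx', 'cy', 'eye', 'attitude']
scene 371.6547863794717 371.6547863794717 251.95895380561507 193.028544596183 [ 858.63376967 -344.53288062  781.79034607] [[0.748, -0.584, 0.316], [0.664, 0.649, -0.37], [0.011, 0.487, 0.873]] ['image', 'fx', 'fy', 'cx', 'cy', 'eye', 'attitude']
154.70000000000002 0.1 [[0.968, 0.249, -0.0], [0.249, -0.968, 0.002], [0.0, -0.002, -1.0]]
```

View pics/top0.png

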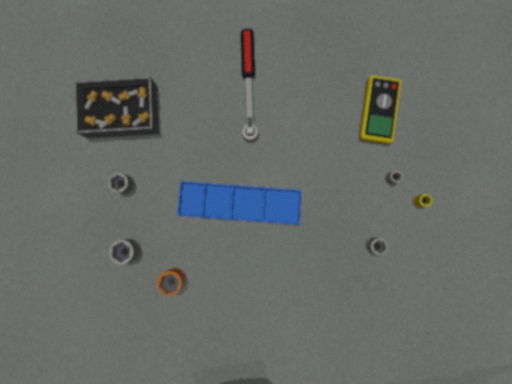

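View pics/scene0.png

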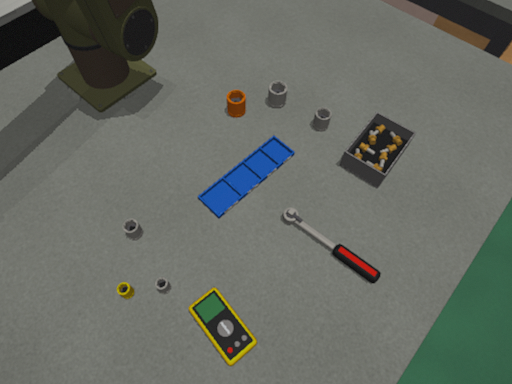

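The top view shows sockets c (120,183), d (122,252), a (395,177) and b (378,246), with the tray spanning (180,183) to (300,224) and its narrowest compartment on the left. The orange and yellow look-alikes are at (170,283) and (424,200). The scene view shows the same layout.

```bash
cat > h.py <<'E'
from workcell import ctrl, solver, viewer
import cv2,numpy as np
H=dict(a=38,b=44,c=50,d=56); D=dict(a=26,b=34,c=42,d=50)
def ray(f,u,v,z):
    d=np.asarray(f["attitude"])@np.array([(u-f["cx"])/f["fx"],-(v-f["cy"])/f["fy"],-1.0])
    e=np.asarray(f["eye"]); return e+d*(z-e[2])/d[2]
def proj(f,p):
    q=np.asarray(f["attitude"]).T@(np.asarray(p)-f["eye"]); return f["cx"]-f["fx"]*q[0]/q[2], f["cy"]+f["fy"]*q[1]/q[2]
E
python3 - <<'E'
from h import *
F={n:viewer.grab_frame(n) for n in("top","scene")}
seed=dict(top=dict(a=(395,177),b=(378,246),c=(120,183),d=(122,252)),scene=dict(a=(162,284),b=(132,228),c=(322,119),d=(278,94)))
rows=[]
for n,f in F.items():
    im=f["image"][:,:,::-1]; g=cv2.cvtColor(im,cv2.COLOR_BGR2GRAY); tiles=[]
    for k,(u,v) in seed[n].items():
        R=20; bx=g[v-R:v+R,u-R:u+R].astype(float); med=np.median(bx)
        big=cv2.resize(bx,None,fx=5,fy=5,interpolation=cv2.INTER_CUBIC)
        # dark hole
        def blob(m):
            nb,l,s,c=cv2.connectedComponentsWithStats(m.astype(np.uint8))
            i=min(range(1,nb),key=lambda i:np.hypot(*(c[i]-100))-0.02*s[i,4]+(1e3 if s[i,4]<60 else 0)); return l==i,c[i]
        mb,cb=blob(big>med+18)
        cnt=max(cv2.findContours(mb.astype(np.uint8),0,1)[0],key=cv2.contourArea)
        hull=cv2.convexHull(cnt); 
        vis=cv2.cvtColor(np.clip(big,0,255).astype(np.uint8),8)
        (cx,cy),r=cv2.minEnclosingCircle(hull)
        px=(u-R+(cx+.5)/5-.5,v-R+(cy+.5)/5-.5); P=ray(f,*px,H[k])
        mm=2*r/5*np.linalg.norm(P-f["eye"])/f["fx"]
        print(n,k,med,np.round(px,1),np.round(P,1),"diam",round(mm,1),D[k])
        cv2.drawContours(vis,[hull],-1,(0,0,255),1); tiles.append(vis)
    rows.append(np.hstack(tiles))
    hsv=cv2.cvtColor(im,cv2.COLOR_BGR2HSV); m=cv2.inRange(hsv,(100,120,50),(130,255,255))
    c=max(cv2.findContours(m,0,1)[0],key=cv2.contourArea)
    pts=np.array([ray(f,*p[0],14)[:2] for p in c],np.float32); r=cv2.minAreaRect(pts); print(n,"tray",r, cv2.boundingRect(c))
    P=cv2.boxPoints(r);print(P.round(1).tolist())
t=cv2.resize(F["top"]["image"][170:235,165:315,::-1],(800,347)); 
cv2.imwrite("pics/m1.png",np.vstack(rows)); cv2.imwrite("pics/tray1.png",t)
E
```

```text
Traceback (most recent call last):
ValueError: min() iterable argument is empty
```

```bash
cat > meas.py <<'E'
from h import *
F={n:viewer.grab_frame(n) for n in("top","scene")}
seed=dict(top=dict(a=(395,177),b=(378,246),c=(120,183),d=(122,252)),scene=dict(a=(162,284),b=(132,228),c=(322,119),d=(278,94)))
rows=[]
for n,f in F.items():
    im=f["image"][:,:,::-1]; g=cv2.cvtColor(im,cv2.COLOR_BGR2GRAY); tiles=[]
    for k,(u,v) in seed[n].items():
        R=20; bx=g[v-R:v+R,u-R:u+R].astype(float); med=np.median(bx)
        big=cv2.resize(bx,None,fx=5,fy=5,interpolation=cv2.INTER_CUBIC)
        yy,xx=np.mgrid[:200,:200]; near=np.hypot(xx-100,yy-100)<80
        mx=np.percentile(big[near],99.5); thr=med+.35*(mx-med)
        m=((big>thr)&near).astype(np.uint8)
        hull=cv2.convexHull(np.vstack([c for c in cv2.findContours(m,0,1)[0] if cv2.contourArea(c)>40]))
        vis=cv2.cvtColor(np.clip((big-20)*1.6,0,255).astype(np.uint8),8)
        (cx,cy),r=cv2.minEnclosingCircle(hull)
        px=(u-R+(cx+.5)/5-.5,v-R+(cy+.5)/5-.5); P=ray(f,*px,H[k])
        mm=2*r/5*np.linalg.norm(P-f["eye"])/f["fx"]
        print(n,k,med,mx,np.round(px,1),np.round(P,1),"diam",round(mm,1),D[k])
        cv2.drawContours(vis,[hull],-1,(0,0,255),1); tiles.append(vis)
    rows.append(np.hstack(tiles))
    hsv=cv2.cvtColor(im,cv2.COLOR_BGR2HSV); m=cv2.inRange(hsv,(100,120,50),(130,255,255))
    c=max(cv2.findContours(m,0,1)[0],key=cv2.contourArea)
    pts=np.array([ray(f,*p[0],14)[:2] for p in c],np.float32); r=cv2.minAreaRect(pts); print(n,"tray",r, cv2.boundingRect(c))
    print(cv2.boxPoints(r).round(1).tolist())
t=cv2.resize(F["top"]["image"][170:235,165:315,::-1],(800,347)); 
cv2.imwrite("pics/m1.png",np.vstack(rows)); cv2.imwrite("pics/tray1.png",t)
E
python3 meas.py
```

```text
top a 109.0 117.29504993267665 [393.6 178.7] [ 584.3 -298.2   38. ] diam 68.5 26
top b 108.0 122.45224723284755 [380.7 246.3] [ 447.5 -268.1   44. ] diam 40.5 34
top c 108.0 127.61295968055724 [116.5 182.1] [572.1 269.3  50. ] diam 45.9 42
top d 106.0 134.1647299269907 [119.5 251.8] [430.8 255.6  56. ] diam 54.9 50
top tray ((534.0635986328125, 19.007308959960938), (258.7248229980469, 73.2695083618164), 86.16268157958984) (178, 181, 124, 44)
[[488.8999938964844, -107.5999984741211], [562.0, -112.5], [579.2999877929688, 145.60000610351562], [506.20001220703125, 150.5]]
scene a 119.0 140.3086974100796 [160.5 282.1] [ 588.9 -306.1   38. ] diam 28.8 26
scene b 117.0 141.86367275476454 [129.5 224.8] [ 447.1 -267.4   44. ] diam 36.9 34
scene c 117.0 133.53456404923745 [323.5 112.4] [572.9 266.3  50. ] diam 43.7 42
scene d 115.0 142.77393881912602 [277.9  87. ] [432.7 250.9  56. ] diam 52.3 50
scene tray ((537.2861938476562, 14.387977600097656), (260.9250793457031, 76.56219482421875), 86.13487243652344) (198, 136, 96, 82)
[[490.29998779296875, -113.19999694824219], [566.7000122070312, -118.4000015258789], [584.2999877929688, 142.0], [507.8999938964844, 147.10000610351562]]
```

View pics/m1.png

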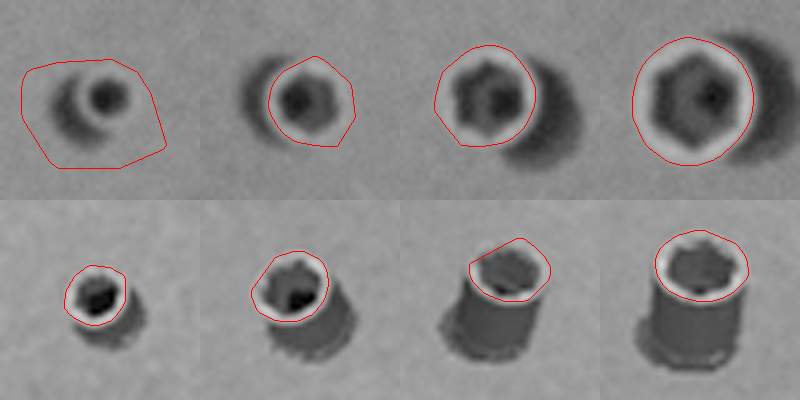

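View pics/tray1.png

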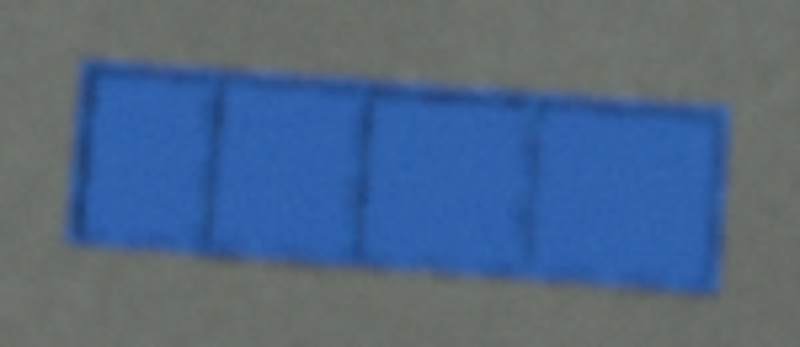

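The rims are outlined well except for socket a in the top view. For that one I use the rim at tile (107,98), which agrees with the scene view. The tray dividers confirm the narrowest compartment is at the left (world +y). I'll start with socket a.

```bash
cat >> h.py <<'E'
S=dict(a=(588.7,-305),b=(447.3,-267.8),c=(572.5,267.8),d=(431.7,253.3))
T=np.array([535.5,17.0]); ty=np.array([-.067,-.998]); tx=np.array([-.998,.067])
C={k:T+ty*t for k,t in dict(a=-102,b=-46,c=18,d=90).items()}
ZP=188; ZT=300
def R(p,q):
    best=None
    for s in(1,-1):
        y=np.array([*(s*tx),0]); y/=np.linalg.norm(y); z=np.array([0,0,-1.]); M=np.column_stack([np.cross(y,z),y,z])
        qs=[solver.inverse_kinematics([*x,ZT],M) for x in(p,q)]
        if any(j is None for j in qs): continue
        m=max(abs(j[5]) for j in qs)
        if best is None or m<best[0]: best=(m,M)
    return best[1]
def pick(k):
    p=S[k]; M=R(p,C[k]); ctrl.grip(min(1,D[k]/85+.33))
    ctrl.goto([*p,ZT],M); ctrl.move_linear([*p,ZP+40],M,v=200); ctrl.move_linear([*p,ZP],M,v=80)
    ctrl.grip(0.0,50); print(k,"width mm",ctrl.read_gripper_width()*85,"force",ctrl.read_grasp_force())
    ctrl.move_linear([*p,ZT],M,v=150); print("lifted",ctrl.read_gripper_width()*85,ctrl.read_grasp_force(),ctrl.read_clock()); return M
def place(k,M,off=(0,0)):
    c=C[k]+np.array(off); ctrl.goto([*c,ZT],M); ctrl.move_linear([*c,ZP+30],M,v=150); ctrl.move_linear([*c,ZP+5],M,v=50)
    f0=ctrl.read_wrist_force()[2]; z=ZP+5
    while z>ZP+1.5:
        z-=.5; ctrl.move_linear([*c,z],M,v=20)
        if ctrl.read_wrist_force()[2]-f0>3: break
    print("set z",z-ZP,ctrl.read_wrist_force()[2]-f0)
    ctrl.grip(D[k]/85+.15); ctrl.move_linear([*c,ZT],M,v=120); print("t",ctrl.read_clock())
E
python3 - <<'E'
from h import *
M=pick('a')
f=viewer.grab_frame("wrist"); cv2.imwrite("pics/w1.png",f["image"][:,:,::-1])
place('a',M)
f=viewer.grab_frame("top"); cv2.imwrite("pics/t1.png",f["image"][:,:,::-1])
E
```

```text
a width mm 24.61346897368689 force 49.3606835603714
lifted 24.331127912178236 49.19052064418793 5.125
set z 3.5 4.532799310363642
t 10.1917
```

View pics/t1.png

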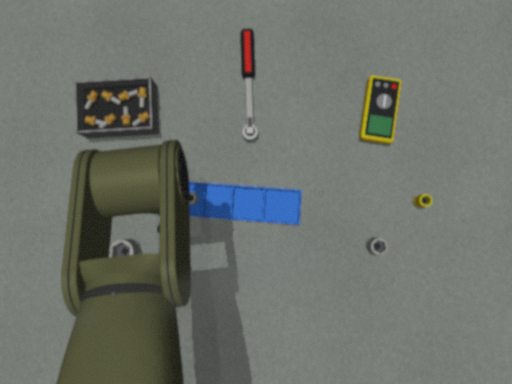

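The socket went down at the tray floor and shows at (191,198) inside the narrow compartment. The arm hides the rest of the tray's left end. Next is b, then a look with the arm away.

Run:
```python
from h import *
M=pick('b')
f=viewer.grab_frame("top"); cv2.imwrite("pics/t2.png",cv2.resize(f["image"][165:240,165:315,::-1],(800,400)))
place('b',M)
M=pick('c')
f=viewer.grab_frame("top"); cv2.imwrite("pics/t3.png",cv2.resize(f["image"][165:240,165:315,::-1],(800,400)))
cv2.imwrite("pics/t23.png",np.vstack([cv2.resize(cv2.imread(f"pics/t{i}.png"),(600,300)) for i in(2,3)]))
```

```text
b width mm 32.65840994262475 force 49.85408306121826
lifted 32.840262864273285 49.70697999000549 14.4917
set z 3.0 7.434036075931826
t 19.5333
c width mm 40.86672353205669 force 51.05703413486481
lifted 40.64659106098672 50.74516475200653 23.1583
```

View pics/t23.png

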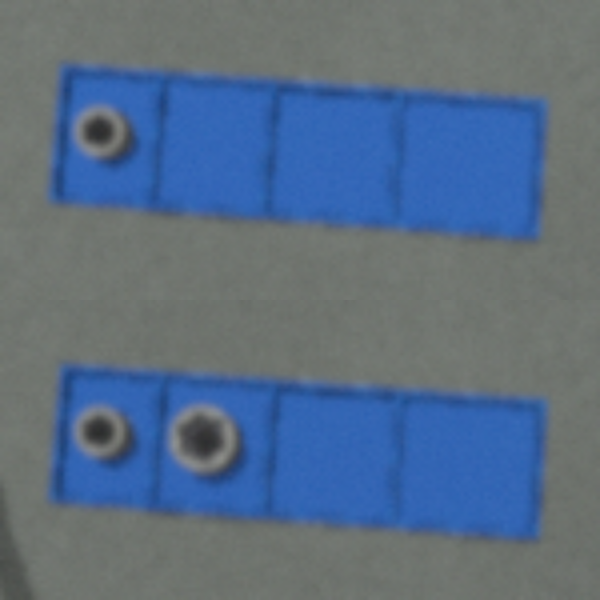

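Sockets a (100,432) and b (204,438) stand upright and centred in the two narrowest compartments, with the slight leftward shift being mostly parallax. On with c and d.

Run:
```python
from h import *
place('c',R(S['c'],C['c']))
M=pick('d'); place('d',M)
ctrl.movej([-1.402,0.124,1.65,0,1.367,-0.083])
for n in("top","scene"):
    f=viewer.grab_frame(n); cv2.imwrite(f"pics/{n}9.png",f["image"][:,:,::-1])
print(ctrl.read_clock())
```

```text
set z 3.5 4.21586082984652
t 27.7083
d width mm 48.9191711731526 force 52.06717014312744
lifted 48.572595136385374 52.0822012424469 31.5667
set z 3.0 8.148019918356098
t 36.55
39.05
```

View pics/top9.png

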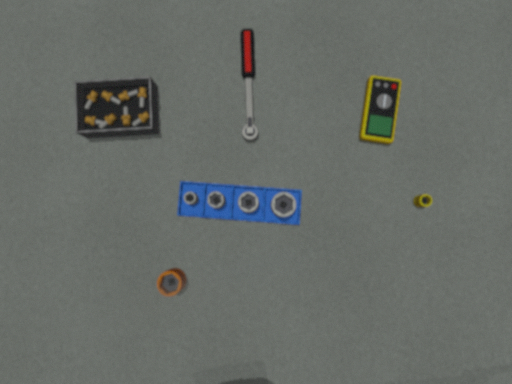

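View pics/scene9.png

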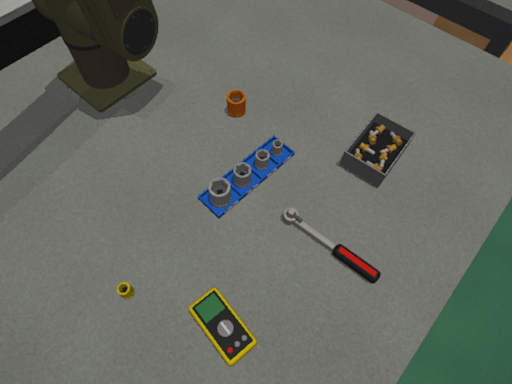

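Both views show all four sockets upright in order of size, from (190,199) to (283,205) in the top view. The bystanders have not moved.

```bash
python3 -c "
from workcell import ctrl
print(ctrl.finish_job())"
```

```text
the job is handed in; nothing more can be done
None
```

All four sockets stand upright in the blue tray in order of size, the bystanders and look-alikes are where they were, and I handed the job in at about 39 s on the robot's clock (limit 86 s).

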